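# Drive a worn seal out of a dispenser barrel

### The job

Take the blue-banded drift from the rack and push it through the clear dispenser barrel held in the vise, entering at the flanged end, until the worn black seal comes right out of the far end and drops into the blue parts tray; do not ram the drift into the barrel, which scratches and cracks. Then draw the drift out and lay it back in the cradle with the blue tabs, the way round it was, and leave the yellow drift and the rest of the bench as they are.

Things in the scene. Friction and masses are not known exactly. Their poses are not given: they have to be found in the camera images.
- drift_blue_handle (a point): Centre of the blue-banded drift's handle, on its axis; y points to the tip, z up at the start. Loose, lying level, 180 mm long, about 140 g: aluminium handle 20 mm in diameter, 80 mm long (40 mm either side of here), then a steel shank 12 mm in diameter, 100 mm long. Centre of mass about 40 mm towards the tip. Grip across the handle from above; around its middle 45 mm there is free space.
- drift_blue_tip (a point): Flat end of the blue drift's shank, on its axis, 140 mm in y from the handle centre; rim chamfered 1 mm. Axes as the handle's.
- cradle_blue_rest (a point): Where the blue drift's handle centre lies when home in its grey cradle with blue tabs; y the way the tip points, z up. 52 mm above bench, 40 mm above the cradle base. Two open 45 degree V saddles, 10 mm long, 31 mm behind (handle) and 112 mm ahead (shank), faces rising 9 mm or more past the contact: a drift let go 1-3 mm up settles. Three cradles 72 mm apart in any order on one rack; red is empty.
- bore_in (a point): Centre of the barrel's near mouth (flanged end), where the drift enters, 85 mm above the bench; y points level along the bore to the far mouth 80 mm away, z up. Clear tube 30 mm outside, flange 38 mm, bore 22 mm (19 mm side to side from 26 mm deep on). Fixed in a bench vise with soft jaws: 170 mm long across the barrel, jaws 52 mm wide mid-barrel, 86 mm high; screw and T-bar on its -x side.
- bore_out (a point): Centre of the bore's far mouth, 80 mm in y from bore_in, same axes. The parts tray's near edge is 8 mm back from below it.
- seal_center (a point): Centre of the worn black seal in the bore, a stiff plastic bushing 20 mm in diameter, 16 mm long, with an 8 mm hole; y along its axis. It starts 38 to 58 mm deep (bore_in to its centre), a firm fit that takes roughly 5 to 10 N to push along. It comes free and falls once the drift's tip is level with bore_out or a few mm past.
- parts_tray_in (a point): Centre of the inner floor of the blue open parts tray, 110 x 120 mm (the 120 along the bore), walls 4 mm thick and 26 mm high, fixed on the bench below the far mouth; axes as bore_in's.
- drift_yellow_handle (a point): Centre of the handle of the yellow-banded drift, same handle but a shank of only 6 mm, which would go through the hole of the seal; it lies in its own cradle (yellow tabs). Leave it.
- spirit_bottle: Amber bottle with white cap, 64 mm in diameter, 150 mm tall, upright on the bench; origin at the centre of its underside. Leave it.
- screwdriver: Black-handled screwdriver lying on the bench, 170 mm long. Leave it.
- new_seal_center (a point): Centre of the new white seal lying in a glass dish at the back, same size as the worn one. Leave it.
- tip_box: Box of pipette tips, grey with a clear blue lid, 80 x 120 x 80 mm, at the back; origin at the centre of its underside. Leave it.
- drift_blue: The whole blue-banded drift; its origin is the handle centre.
- barrel: The barrel in the vise; its origin is half-way along the bore, on its axis; y along the bore towards the far mouth.
- seal: The worn seal; its origin is its centre.

How it is judged:
On the way, in this order (a step that is already met when the one before it is completed fails the run):
1. the blue drift's shank has entered the bore at the flanged end (y of drift_blue_tip in the frame of bore_in above 0.01 m and x of drift_blue_tip in the frame of bore_in between -0.011 and 0.011 m and z of drift_blue_tip in the frame of bore_in between -0.011 and 0.011 m and y of seal_center in the frame of bore_in below 0.07 m), for 0.1 s.
2. the seal is out of the far end, with the drift still through the bore (y of seal_center in the frame of bore_out above -0.008 m and z of seal_center in the frame of bore_out below -0.03 m and y of drift_blue_tip in the frame of bore_in above 0.06 m and x of drift_blue_tip in the frame of bore_in between -0.011 and 0.011 m and z of drift_blue_tip in the frame of bore_in between -0.014 and 0.014 m), for 0.05 s.
At the end, for the whole second after the job is handed in: The black seal lies at rest in the parts tray; the blue drift is let go and lies at rest seated in both saddles of the blue-tabbed cradle, tip the way it was (handle centre within 14 mm along the cradle, 6 mm across and 4 mm in height of its home point, within 0.08 rad of the cradle's direction) (x of seal_center in the frame of parts_tray_in between -0.052 and 0.052 m and y of seal_center in the frame of parts_tray_in between -0.057 and 0.057 m and z of seal_center in the frame of parts_tray_in below 0.02 m and linear speed of seal below 0.03 m/s and x of drift_blue_handle in the frame of cradle_blue_rest between -0.006 and 0.006 m and y of drift_blue_handle in the frame of cradle_blue_rest between -0.014 and 0.014 m and z of drift_blue_handle in the frame of cradle_blue_rest between -0.004 and 0.004 m and y of drift_blue_tip in the frame of cradle_blue_rest above 0.1 m and angle between the y axis of drift_blue_handle and the y axis of cradle_blue_rest, either way round below 0.08 rad and linear speed of drift_blue below 0.02 m/s); the robot touches nothing.
It fails at once if the drift is rammed against the barrel (over 35 N) (contact force between drift_blue and barrel above 35 N).
It fails at once if the yellow drift is disturbed (over 20 mm) (distance of drift_yellow_handle from where it was at the start of the episode above 0.02 m).
It fails at once if the bottle, screwdriver, tip box or new seal is moved (over 30 mm) (distance of any of spirit_bottle, screwdriver, new_seal_center, tip_box from where it was at the start of the episode above 0.03 m).
It also fails if it takes over 48 s, if anything falls off the work surface, if the arm or the gripper's body presses on something with over 40 N, if the wrist force passes 120 N, or if a joint passes its speed limit or range.

### The arm

A 6-joint arm with a two-finger parallel gripper is mounted at the origin on the work surface. World frame = base frame: x ahead of the robot, y to its left, z up, the work surface at z = 0. Lengths are in m, angles in rad, forces in N, time in s.
With the tool pointing down it reaches from about 0.275 to 0.85 m from the base axis. Payload 5.2 kg.
Tool frame: the origin (TCP) lies on the centre line of the jaws, within the pads' length; the fingertips stand 19 mm ahead of it and the grasp point (between the pads) is the TCP (arm.tip_reach is the distance from the TCP to the fingertips, in m); x points along the fingers, z is the direction in which the jaws open and shut, and the axes are right-handed (so a half turn about x gives the same grasp; the last joint's range is limited). The gripper opens to 85 mm and grips with 20 to 120 N. Pads are 22 mm wide; open, the fingers measure 114 mm over their backs; the gripper's body (76 mm by 85 mm) begins 54 mm behind the grasp point. The pads swing forward as they close: fully open they stand 13 mm farther back than shut.
Start: joints at [1.101, 0.259, 1.535, -0, 1.348, -0.203], TCP at [0.145, 0.531, 0.25] pointing down, gripper open.
Joint ranges: [-3.14, 3.14], [-0.91, 2.08], [0.19, 2.58], [-1.22, 4.36], [0.22, 2.71], [-3.12, 3.12]. Speed limits (rad/s): [2.57, 2.57, 3.14, 3.14, 3.14, 3.14].

### API

Orientations are given as a rotation vector (axis times angle).
In Python, from workcell import arm gives the robot as it stands.
- The arm moves only by the tool move_arm, never from a script. Its arguments are lists of equal length, an entry for each row: "translation": the shift along the tool's x, y, z in cm, a list of three; "turn": the turn about the tool's x in degrees. A call has exactly 10 rows; each row is the pose to reach, as a shift and turn from the pose measured when the call began, along the tool's axes at that moment; what a row does not reach only later rows make up. A row lasts 1/12 s, in which the tool goes at most 41.7 mm and 7.16 degrees, less where a joint would pass 70% of its speed; a pose out of reach is approached as far as the arm can. A call with a gripper value outside its range is refused whole. "gripper" is the opening in per cent of the stroke, from 0 (shut) to 100 (fully open), set as the call begins (left out, the last holds). The fingers move at their own pace and stop on an object; "grip_force" is the grip in N (left out, the last holds). Time passes only in rows, so rows that repeat a pose let the fingers close, or fill a call up. It gives the time, the measured TCP pose, the force and the opening at its end, in the units of the state.
- arm.read_state(): the state, without advancing time (a new reading comes with each control period).
- arm.snapshot(name): name is "scene" or "side" or "wrist"; returns the picture (480x640x3 uint8, blue, green, red); there is no depth.
- arm.camera_info(name): a dict with "fov_y" (degrees; the focal length in pixels is half the picture's height over the tangent of half this angle, whatever the lens; pixels are square), "cx", "cy" (the principal point, pixels), "extrinsics" (4x4, takes a point from world to camera coordinates). Camera axes: x right, y up, looking along -z (the intrinsics and any distortion apply to the point x, -y, -z); pixel columns grow to the right and rows downward; lengths in m; the calibration is good to about 2 mm. A picture is of the moment at which its call begins: read the wrist's pose just before it. camera_info takes no time and is no camera call; for the wrist camera it gives the pose at the moment of the call.
- arm.close_job(): hands the job in, once; it reports no verdict.
The state is a dict: "clock": time; "q": joint angles; "joint_vel": joint speeds; "tau": joint torques, N m; "tool_pos": TCP position; "eef_rot": TCP orientation; "force": force on the tool from outside, world axes, zero at the start; "torque": the same for the moment, N m; "opening": opening from 0.0 (shut) to 1.0 (fully open).
Only numpy, scipy, OpenCV 4.12 (cv2) and the standard library are available. Lean on these libraries where they do the work, as an engineer would, in place of code of your own. Each camera call takes 0.05 s, during which the arm holds its last target.

## Working session

There is one attempt and no reset: what is moved stays moved. The work goes in short steps, Python scripts to look and compute and a tool call to move; the robot and the scene stay as the last step left them, time stands still between calls to the robot, and variables do not carry over. Pictures are saved under pics/ and viewed, and the job is handed in when it is done.

Besides the shell and the picture viewer there is one more tool, called after "Emit:" as name(argument=value, ...), one argument or row to a line, values as JSON. move_arm: Moves the arm, as the interface text tells. Its arguments: {"type":"object","properties":{"translation":{"type":"array","items":{"type":"array","items":{"type":"number"}}},"turn":{"type":"array","items":{"type":"number"}},"gripper":{"type":"number"},"grip_force":{"type":"number"}},"required":["translation","turn"]}

```bash
mkdir -p pics; ls; python3 - <<'E'
from workcell import arm
import cv2,numpy as np
np.set_printoptions(precision=4,suppress=True)
print(arm.read_state())
for n in ["scene","side","wrist"]:
    i=arm.camera_info(n);print(n,i)
    cv2.imwrite(f"pics/{n}0.png",arm.snapshot(n))
E
```

```text
pics
{'clock': 0.0, 'q': array([ 1.1012,  0.2594,  1.5361,  0.    ,  1.348 , -0.2028]), 'joint_vel': array([-0.0006, -0.0009,  0.0012,  0.0002,  0.001 ,  0.0003]), 'tau': array([  0.0011, -44.6037, -29.0572,  -0.0002,   0.0117,   0.    ]), 'tool_pos': array([0.1448, 0.5301, 0.2495]), 'eef_rot': array([-1.0113,  1.3254,  1.01  ]), 'force': array([0.7473, 0.0915, 0.0736]), 'torque': array([0.0168, 0.0698, 0.0116]), 'opening': 1.0018555531235118}
scene {'fov_y': 43.39283233481901, 'cx': 316.50129318905977, 'cy': 236.96595266588554, 'extrinsics': array([[ 0.7226,  0.6913, -0.0054, -0.4059],
       [-0.4932,  0.521 ,  0.6967,  0.2017],
       [ 0.4845, -0.5007,  0.7173, -1.7634],
       [ 0.    ,  0.    ,  0.    ,  1.    ]])}
side {'fov_y': 48.645625615243844, 'cx': 324.4112859223959, 'cy': 240.86301771112215, 'extrinsics': array([[ 0.7979, -0.6027, -0.0111, -0.4539],
       [ 0.3927,  0.5058,  0.768 , -0.2804],
       [-0.4573, -0.6172,  0.6403, -0.9901],
       [ 0.    ,  0.    ,  0.    ,  1.    ]])}
wrist {'fov_y': 63.23957480261975, 'cx': 314.96809237766195, 'cy': 243.29115260295802, 'extrinsics': array([[ 0.2631,  0.9648, -0.0018, -0.5497],
       [-0.9148,  0.2489, -0.318 ,  0.0419],
       [-0.3064,  0.0853,  0.9481, -0.3806],
       [ 0.    ,  0.    ,  0.    ,  1.    ]])}
```

View pics/scene0.png

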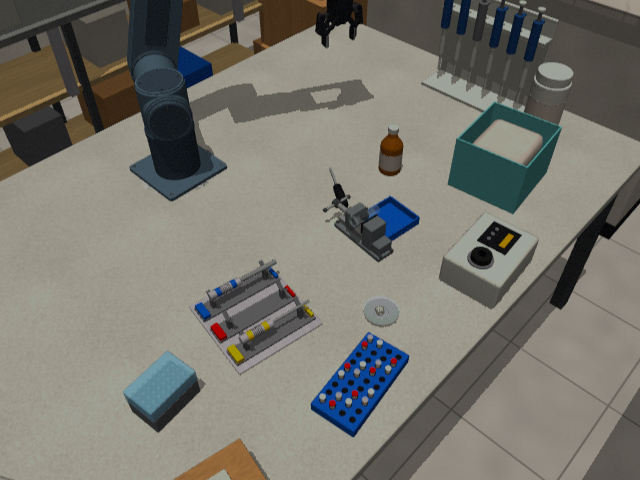

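View pics/side0.png

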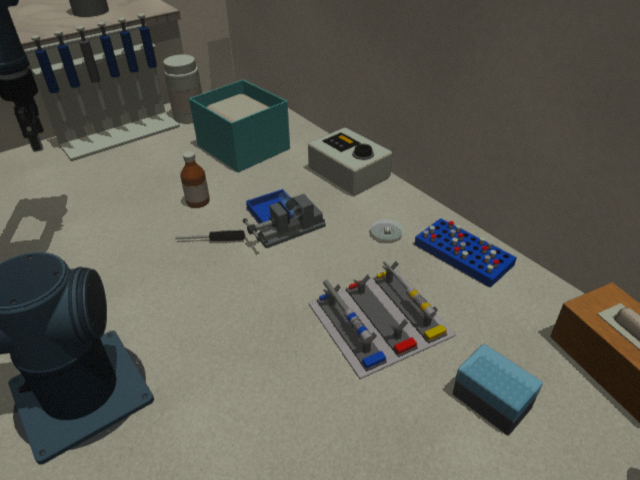

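View pics/wrist0.png

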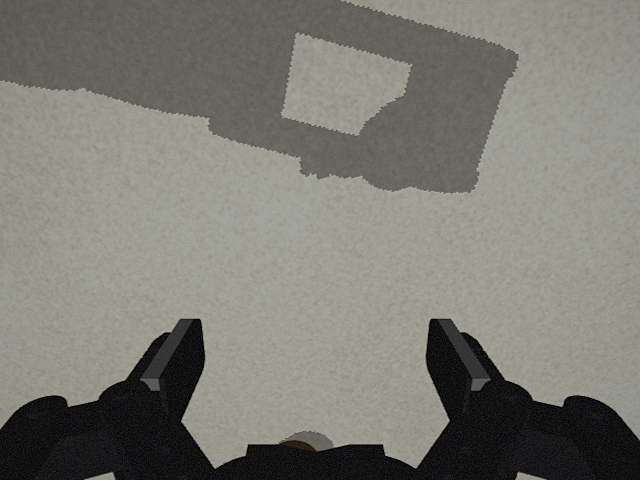

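```bash
cat > h.py <<'E'
from workcell import arm
import cv2,numpy as np
from scipy.spatial.transform import Rotation as R
np.set_printoptions(precision=4,suppress=True)
def K(i):
    f=240/np.tan(np.radians(i["fov_y"])/2); return f,i["cx"],i["cy"]
def proj(i,P):
    f,cx,cy=K(i);P=np.atleast_2d(P);E=np.array(i["extrinsics"]);c=P@E[:3,:3].T+E[:3,3]
    return np.c_[cx+f*c[:,0]/-c[:,2],cy-f*c[:,1]/-c[:,2]]
def ray(i,uv):
    f,cx,cy=K(i);uv=np.atleast_2d(uv).astype(float);E=np.array(i["extrinsics"])
    d=np.c_[(uv[:,0]-cx)/f,-(uv[:,1]-cy)/f,-np.ones(len(uv))]
    d=d@E[:3,:3]; o=-E[:3,:3].T@E[:3,3]
    return o,d/np.linalg.norm(d,axis=1)[:,None]
def onz(i,uv,z):
    o,d=ray(i,uv); return o+d*((z-o[2])/d[:,2])[:,None]
def tri(obs):
    A=np.zeros((3,3));b=np.zeros(3);L=[]
    for i,uv in obs:
        o,d=ray(i,uv);d=d[0];M=np.eye(3)-np.outer(d,d);A+=M;b+=M@o;L.append((o,M))
    p=np.linalg.solve(A,b);return p,[np.linalg.norm(M@(p-o)) for o,M in L]
def shot(name,tag):
    i=arm.camera_info(name);im=arm.snapshot(name);cv2.imwrite(f"pics/{tag}.png",im);np.save(f"pics/{tag}.npy",i,allow_pickle=True);return i,im
def info(tag): return np.load(f"pics/{tag}.npy",allow_pickle=True).item()
def crop(src,x0,y0,x1,y1,out,s):
    im=cv2.imread(f"pics/{src}.png")[y0:y1,x0:x1];cv2.imwrite(f"pics/{out}.png",cv2.resize(im,None,fx=s,fy=s,interpolation=cv2.INTER_CUBIC))
def tool():
    s=arm.read_state();return s["tool_pos"],R.from_rotvec(s["eef_rot"]).as_matrix(),s
E
python3 - <<'E'
from h import *
for n in["scene","side","wrist"]: np.save(f"pics/{n}0.npy",arm.camera_info(n),allow_pickle=True)
crop("scene0",180,180,430,370,"c1",3.1);crop("side0",230,170,470,380,"c2",2.8)
s=info("scene0");d=info("side0")
print("rack corners",onz(s,[[191,308],[240,372],[321,322],[270,262]],0.012),onz(d,[[309,303],[362,372],[453,333],[395,273]],.012))
print("vise",onz(s,[[335,222],[380,258],[393,250]],0.))
print("tray",onz(s,[[390,197],[419,217],[390,238],[370,205]],.026))
p,Rm,_=tool();print(p,Rm)
E
```

```text
rack corners [[ 0.4449 -0.2964  0.012 ]
 [ 0.6545 -0.3303  0.012 ]
 [ 0.6895 -0.1188  0.012 ]
 [ 0.4734 -0.0736  0.012 ]] [[ 0.4622 -0.0866  0.012 ]
 [ 0.437  -0.2924  0.012 ]
 [ 0.6439 -0.3317  0.012 ]
 [ 0.672  -0.1304  0.012 ]]
vise [[0.4865 0.1497 0.    ]
 [0.6555 0.1322 0.    ]
 [0.662  0.176  0.    ]]
tray [[0.5469 0.3033 0.026 ]
 [0.651  0.2945 0.026 ]
 [0.6441 0.1828 0.026 ]
 [0.5282 0.2418 0.026 ]]
[0.1448 0.5302 0.2496] [[-0.0007 -0.9646  0.2636]
 [-0.0014  0.2636  0.9646]
 [-1.      0.0003 -0.0015]]
```

View pics/c1.png

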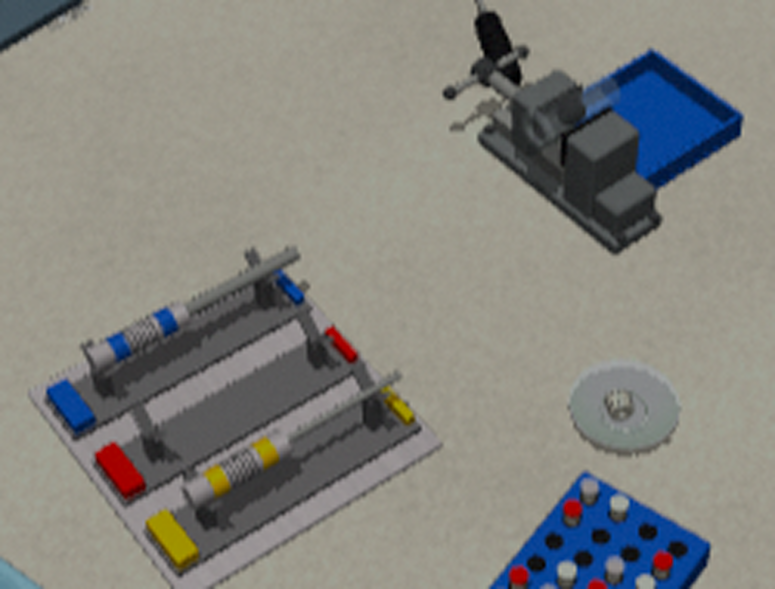

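View pics/c2.png

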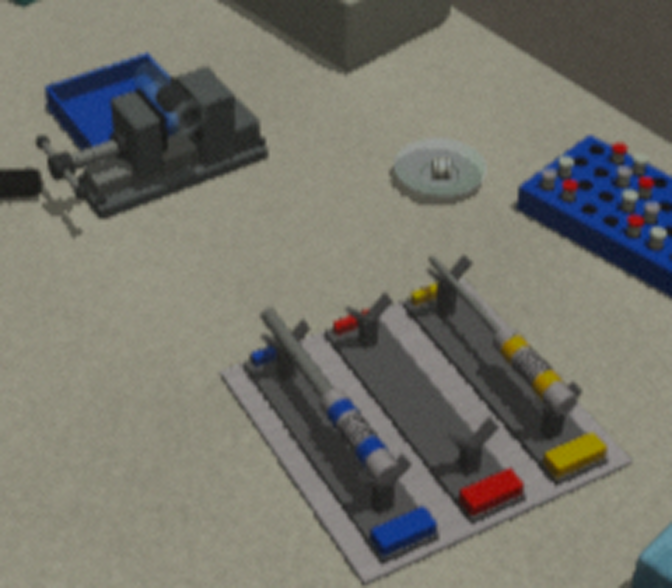

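```bash
cat >> h.py <<'E'
def goal(P,ydir=None,deg=None):
    "shift in tool axes (cm) and turn (deg) to reach TCP P with tool y along ydir (xy)"
    p,Rm,s=tool(); t=Rm.T@(np.array(P)-p)*100
    a=None
    if ydir is not None:
        v=Rm.T@np.array([ydir[0],ydir[1],0]); a=np.degrees(np.arctan2(v[2],v[1]))
    print("shift cm",t,"turn",a)
E
python3 - <<'E'
from h import *
p,Rm,s=tool();i=info("wrist0");E=i["extrinsics"]
c=-E[:3,:3].T@E[:3,3];print("cam",c,"in tool",Rm.T@(c-p),"look",Rm.T@(-E[2,:3]),"up",Rm.T@E[1,:3])
# rough blue drift endpoints
a,b=info("scene0"),info("side0")
butt=tri([(a,[209.7,294.5]),(b,[230+385/2.8,170+470/2.8])]);tip=tri([(a,[275.5,262]),(b,[230+268/2.8,170+313/2.8])])
print(butt,tip)
bott=onz(a,[[390,172]],0);print(bott)
print("flange/tray", tri([(a,[180+545/3.1,180+125/3.1]),(b,[230+178/2.8,170+110/2.8])]))
goal([.5,-.2,.3],(0.1,.99))
E
```

```text
cam [0.0663 0.5524 0.3733] in tool [-0.1237  0.0816  0.0006] look [ 0.948  -0.3183  0.0001] up [ 0.3183  0.948  -0.0005]
(array([ 0.4755, -0.2599,  0.0532]), [np.float64(0.001100175384634726), np.float64(0.0011001753846346567)]) (array([ 0.5081, -0.0855,  0.0477]), [np.float64(0.0004768045588486642), np.float64(0.0004768045588487078)])
[[0.4624 0.4114 0.    ]]
flange/tray (array([0.5751, 0.128 , 0.0835]), [np.float64(0.0019843982855066306), np.float64(0.001984398285506722)])
shift cm [ -4.9602 -53.5093 -61.081 ] turn 80.48398527507499
```

Emit:
move_arm(
  translation=[
    [0,-2.6,-2.8],
    [0,-5.2,-5.6],
    [0,-7.8,-8.4],
    [0,-10.4,-11.2],
    [0,-13,-14],
    [0,-15.6,-16.8],
    [0,-18.2,-19.6],
    [0,-20.8,-22.4],
    [0,-23.4,-25.2],
    [0,-26,-28],
  ],
  turn=[4,8,12,16,20,24,28,32,36,40],
)

```text
clock: 0.98
tool_pos: [0.3219, 0.1899, 0.25]
eef_rot: [-0.473, 1.519, 0.471]
force: [1.5, -0.1, 0.2]
opening: 0.997
```

```bash
python3 - <<'E'
from h import *
p,_,s=tool();print(p,s["clock"]);goal([.5,-.15,.25],(.18,.98))
E
```

```text
[0.3219 0.1899 0.25  ] 0.9833
shift cm [  0.0341 -38.0925  -4.6031] turn 44.94717344459191
```

Emit:
move_arm(
  translation=[
    [0,-4,-0.5],
    [0,-8,-1],
    [0,-12,-1.5],
    [0,-16,-2],
    [0,-20,-2.5],
    [0,-24,-3],
    [0,-28,-3.5],
    [0,-32,-4],
    [0,-36,-4.4],
    [0,-38,-4.6],
  ],
  turn=[5,10,15,20,25,30,35,40,44,45],
)

```text
clock: 1.82
tool_pos: [0.501, -0.1536, 0.2499]
eef_rot: [0.146, 1.565, -0.15]
force: [-0.4, 0.1, 0.1]
opening: 1.001
```

```bash
python3 - <<'E'
from h import *
p,_,s=tool();print(p,s["clock"],s["joint_vel"]);shot("wrist","w1");print(proj(info("w1"),[[.4755,-.26,.053],[.508,-.0855,.05]]))
E
```

```text
[ 0.501  -0.1536  0.2499] 1.8167 [-0.2266  0.281  -0.348   0.0198  0.1079 -0.0883]
[[308.9037 327.8012]
 [306.912  130.5227]]
```

View pics/w1.png

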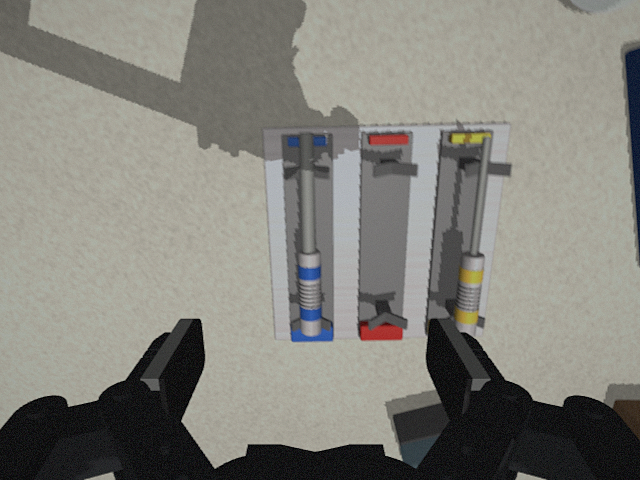

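```bash
cat > m.py <<'E'
from h import *
i,im=shot("wrist","w2");p,Rm,s=tool();print(p,s["joint_vel"])
crop("w2",255,115,365,350,"w2c",2.5)
hsv=cv2.cvtColor(im,cv2.COLOR_BGR2HSV)
m=((hsv[...,0]>105)&(hsv[...,0]<125)&(hsv[...,1]>150)).astype(np.uint8)
n,l,st,ce=cv2.connectedComponentsWithStats(m)
for k in range(1,n):
    if st[k,4]>40: print(st[k],ce[k],onz(i,ce[k],.052))
E
python3 m.py
```

```text
[ 0.5006 -0.1527  0.2495] [ 0.0468 -0.0462  0.0624  0.0214  0.0245  0.0016]
[ 624   42   16  223 1424] [633.7844 122.8799] [[ 0.7633 -0.13    0.052 ]]
[310 133  13   9 108] [316.4722 136.9537] [[ 0.5157 -0.0937  0.052 ]]
[285 134  10   9  88] [289.5455 137.9091] [[ 0.4945 -0.0904  0.052 ]]
[296 262  22  15 261] [306.5441 269.8429] [[ 0.4858 -0.2044  0.052 ]]
[297 304  22  14 233] [307.9013 310.9571] [[ 0.479 -0.245  0.052]]
[289 320  42  19 360] [309.8389 333.1028] [[ 0.4763 -0.2684  0.052 ]]
```

View pics/w2c.png

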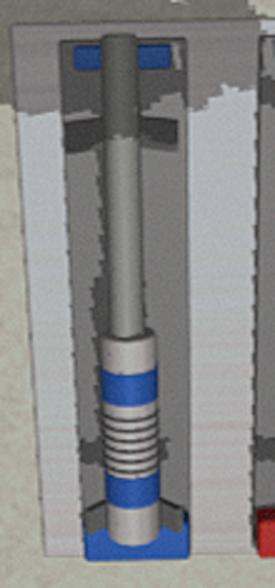

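```bash
python3 - <<'E'
from h import *
i=info("w2")
h=onz(i,[[306.54,269.84],[307.9,310.96]],.061);print(h,h.mean(0))
t=onz(i,[[302.6,129.5]],.058);print("tip top",t)
c=h.mean(0);d=(t[0]-c);print(np.linalg.norm(d[:2]),d[:2]/np.linalg.norm(d[:2]))
s=onz(i,[[255+134/2.5,115+335/2.5],[255+112/2.5,115+335/2.5],[255+150/2.5,115+335/2.5]],.052);print(s)
ta=onz(i,[[303.5,137.3],[309.8,333]],.018);print("tabs",ta)
e=h[0]-h[1];print(np.degrees(np.arctan2(e[0],e[1])),np.degrees(np.arctan2(d[0],d[1])))
p,Rm,_=tool();print(Rm)
E
```

```text
[[ 0.4867 -0.2008  0.061 ]
 [ 0.4801 -0.2402  0.061 ]] [ 0.4834 -0.2205  0.061 ]
tip top [[ 0.5062 -0.0858  0.058 ]]
0.13657609543671054 [0.1672 0.9859]
[[ 0.4914 -0.1854  0.052 ]
 [ 0.4838 -0.184   0.052 ]
 [ 0.4969 -0.1865  0.052 ]]
tabs [[ 0.5043 -0.094   0.018 ]
 [ 0.4719 -0.2888  0.018 ]]
9.43759580042415 9.62596725910431
[[-0.0007  0.1857  0.9826]
 [-0.0017  0.9826 -0.1857]
 [-1.     -0.0018 -0.0003]]
```

Emit:
move_arm(
  translation=[
    [0,4,0.2],
    [0,8,0.4],
    [0,12,0.6],
    [0,16,0.8],
    [0,20,1],
    [0,24,1.3],
    [0,28,1.5],
    [0,30.5,1.6],
    [0,31,1.7],
    [0,31,1.7],
  ],
  turn=[0,0,0,0,0,0,0,0,0,0],
)

```text
clock: 2.75
tool_pos: [0.574, 0.1512, 0.2485]
eef_rot: [0.142, 1.568, -0.145]
force: [-0.5, -0.2, 0.7]
opening: 1.002
```

```bash
python3 - <<'E'
from h import *
p,_,s=tool();print(p,s["clock"],s["joint_vel"]);shot("wrist","w3");
E
```

```text
[0.574  0.1512 0.2485] 2.75 [-0.0551 -0.0158  0.0218 -0.0188  0.0015 -0.0216]
```

View pics/w3.png

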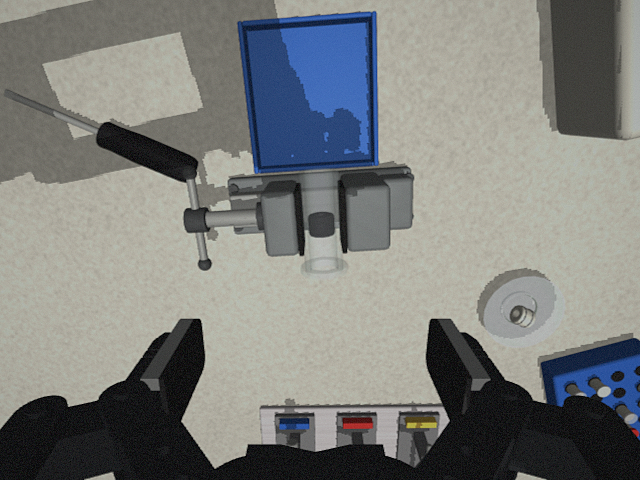

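```bash
python3 - <<'E'
from h import *
im=cv2.imread("pics/w3.png")[155:285,250:400]
im=cv2.convertScaleAbs(im,alpha=1.4,beta=-40)
cv2.imwrite("pics/w3c.png",cv2.resize(im,None,fx=4.5,fy=4.5,interpolation=cv2.INTER_CUBIC))
E
```

```text
(no output)
```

View pics/w3c.png

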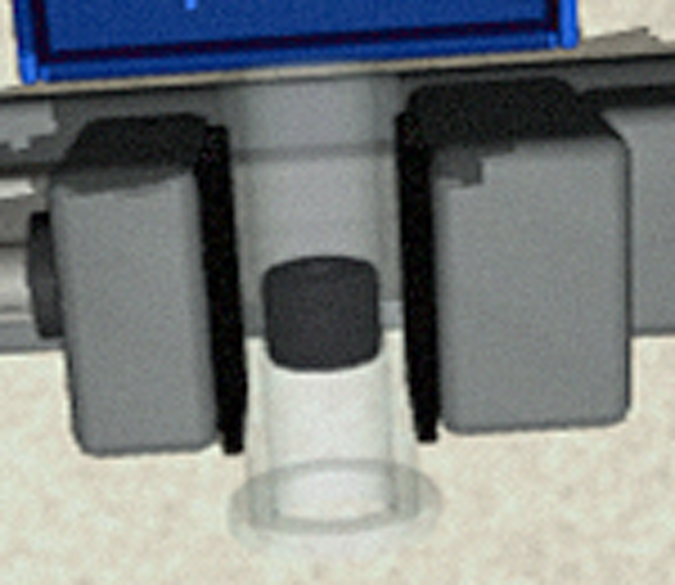

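```bash
python3 - <<'E'
from h import *
i=info("w3");im=cv2.imread("pics/w3.png")
P=lambda x,y:[250+x/4.5,155+y/4.5]
for n,uv in dict(seal=P(322,313),flL=P(228,505),flR=P(441,505),flC=P(334.5,507),far=P(320,85),jawLn=P(222,450),jawLf=P(205,120),jawRn=P(437,425),tubeR=P(388,300),tubeL=P(258,300)).items(): print(n,onz(i,uv,.085)[0])
hsv=cv2.cvtColor(im,cv2.COLOR_BGR2HSV)
m=((hsv[...,0]>105)&(hsv[...,0]<125)&(hsv[...,1]>150)).astype(np.uint8)
m[:, :200]=0;m[190:]=0;m[:,420:]=0
c=max(cv2.findContours(m,0,cv2.CHAIN_APPROX_NONE)[0],key=cv2.contourArea)[:,0]
h=cv2.convexHull(c)[:,0]
w=onz(i,h,.026)[:,:2]
r=cv2.minAreaRect((w*1000).astype(np.float32));b=cv2.boxPoints(r)/1000;print(r,b)
q=cv2.approxPolyDP(cv2.convexHull(c),6,True)[:,0];print(q,onz(i,q,.026))
E
```

```text
seal [0.5793 0.151  0.085 ]
flL [0.5568 0.1194 0.085 ]
flR [0.5937 0.1126 0.085 ]
flC [0.5752 0.1156 0.085 ]
far [0.5857 0.189  0.085 ]
jawLn [0.5578 0.1297 0.085 ]
jawLf [0.5662 0.1868 0.085 ]
jawRn [0.5954 0.1275 0.085 ]
tubeR [0.5907 0.1512 0.085 ]
tubeL [0.569  0.1552 0.085 ]
((588.0802612304688, 244.4767303466797), (118.66466522216797, 108.51542663574219), 83.2987289428711) [[0.5273 0.1919]
 [0.635  0.1792]
 [0.6489 0.2971]
 [0.5411 0.3097]]
[[375  12]
 [377 164]
 [255 172]
 [238  22]] [[0.6484 0.2963 0.026 ]
 [0.6346 0.1798 0.026 ]
 [0.5278 0.1923 0.026 ]
 [0.5416 0.309  0.026 ]]
```

```bash
python3 - <<'E'
from h import *
goal([.4844,-.2146,.12],(.166,.986))
E
```

```text
shift cm [ 12.9549 -37.4079  -2.1257] turn -0.989361014733595
```

Emit:
move_arm(
  translation=[
    [0,-4,-0.2],
    [0,-8,-0.5],
    [0,-12,-0.7],
    [1,-16,-0.9],
    [2,-20,-1.1],
    [3.5,-23.8,-1.4],
    [5,-27.6,-1.6],
    [7,-31,-1.8],
    [9,-34.4,-2],
    [11,-37.4,-2.1],
  ],
  turn=[0,0,0,-1,-1,-1,-1,-1,-1,-1],
  gripper=60,
)

```text
clock: 3.63
tool_pos: [0.4824, -0.2177, 0.1392]
eef_rot: [0.13, 1.568, -0.136]
force: [1.1, -0.4, -0.3]
opening: 0.597
```

```bash
python3 - <<'E'
from h import *
goal([.4844,-.2146,.052],(.166,.986));shot("wrist","w4")
E
```

```text
shift cm [8.7171 0.3698 0.1597] turn -0.13719477277027736
```

View pics/w4.png

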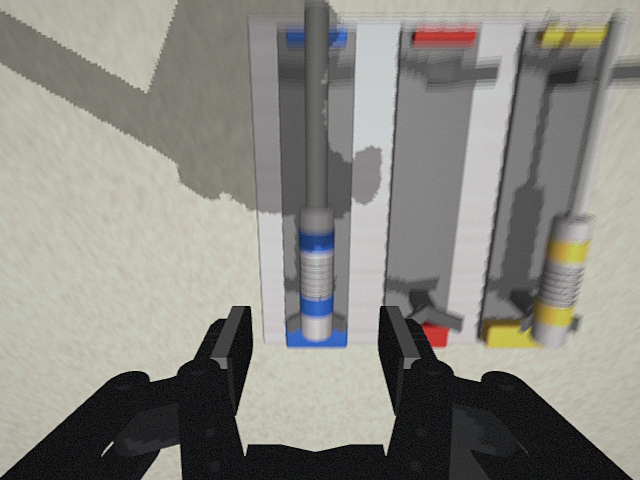

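Emit:
move_arm(
  translation=[
    [1,0.2,0.1],
    [2,0.4,0.2],
    [3,0.4,0.2],
    [4,0.4,0.2],
    [5,0.4,0.2],
    [6,0.4,0.2],
    [7,0.4,0.2],
    [8,0.4,0.2],
    [8.6,0.4,0.2],
    [8.7,0.4,0.2],
  ],
  turn=[0,0,0,0,0,0,0,0,0,0],
)

```text
clock: 4.52
tool_pos: [0.4815, -0.2174, 0.0468]
eef_rot: [0.132, 1.575, -0.136]
force: [-0.5, 0.5, -0.1]
opening: 0.6
```

```bash
python3 - <<'E'
from h import *
goal([.4844,-.2146,.052],(.166,.986));i,im=shot("wrist","w5")
E
```

```text
shift cm [-0.5253  0.3189  0.2333] turn -0.22904985029786679
```

View pics/w5.png

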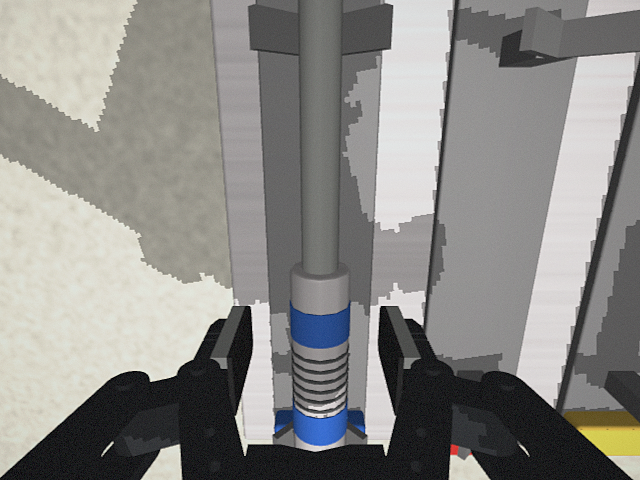

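Emit:
move_arm(
  translation=[
    [-0.2,0.2,0.1],
    [-0.4,0.3,0.2],
    [-0.5,0.3,0.2],
    [-0.5,0.3,0.2],
    [-0.5,0.3,0.2],
    [-0.5,0.3,0.2],
    [-0.5,0.3,0.2],
    [-0.5,0.3,0.2],
    [-0.5,0.3,0.2],
    [-0.5,0.3,0.2],
  ],
  turn=[0,0,0,0,0,0,0,0,0,0],
)

```text
clock: 5.4
tool_pos: [0.4842, -0.215, 0.0522]
eef_rot: [0.132, 1.575, -0.137]
force: [0.1, -0.6, 0.5]
opening: 0.602
```

Emit:
move_arm(
  translation=[
    [0,0,0],
    [0,0,0],
    [0,0,0],
    [0,0,0],
    [0,0,0],
    [0,0,0],
    [0,0,0],
    [0,0,0],
    [0,0,0],
    [0,0,0],
  ],
  turn=[0,0,0,0,0,0,0,0,0,0],
  gripper=0,
  grip_force=80,
)

```text
clock: 6.23
tool_pos: [0.4838, -0.2149, 0.0524]
eef_rot: [0.132, 1.576, -0.136]
force: [-4.0, 0.6, 6.0]
opening: 0.211
```

```bash
python3 - <<'E'
from h import *
p,Rm,s=tool();print(p,Rm,s["opening"]*85,s["force"]);i,im=shot("wrist","w6")
goal([.4844,-.2146,.052],(.166,.986))
E
```

```text
[ 0.4838 -0.2149  0.0524] [[-0.0093  0.17    0.9854]
 [-0.0018  0.9854 -0.17  ]
 [-1.     -0.0034 -0.0088]] 17.903117635096837 [-4.0229  0.6471  6.031 ]
shift cm [0.0409 0.0421 0.058 ] turn -0.22915764499581848
```

View pics/w6.png

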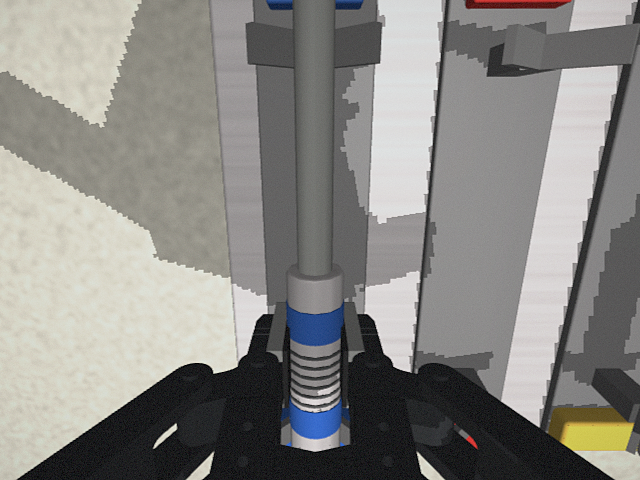

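Emit:
move_arm(
  translation=[
    [-0.3,0,0],
    [-0.8,0,0],
    [-1.5,0,0],
    [-2.3,0,0],
    [-3.2,0,0],
    [-4.2,0,0],
    [-5.2,0,0],
    [-6.2,0,0],
    [-7,0,0],
    [-7,0,0],
  ],
  turn=[0,0,0,0,0,0,0,0,0,0],
)

```text
clock: 7.12
tool_pos: [0.4855, -0.2155, 0.1247]
eef_rot: [0.131, 1.572, -0.138]
force: [0.3, -0.1, -2.2]
opening: 0.212
```

```bash
python3 - <<'E'
from h import *
p,Rm,s=tool();print(p,s["opening"]*85,s["force"]);
goal([.5566,-.0423,.12],(.1166,.9932))
E
```

```text
[ 0.4855 -0.2155  0.1247] 18.031769776658773 [ 0.2825 -0.1254 -2.1944]
shift cm [ 0.3572 18.2778  4.0657] turn -3.085970486416079
```

Emit:
move_arm(
  translation=[
    [0,2,0.5],
    [0.1,5,1.1],
    [0.2,8,1.8],
    [0.3,11,2.4],
    [0.4,14,3.1],
    [0.4,16.5,3.7],
    [0.4,18,4],
    [0.4,18.3,4.1],
    [0.4,18.3,4.1],
    [0.4,18.3,4.1],
  ],
  turn=[-1,-2,-3,-3.1,-3.1,-3.1,-3.1,-3.1,-3.1,-3.1],
)

```text
clock: 7.95
tool_pos: [0.5567, -0.0425, 0.1193]
eef_rot: [0.087, 1.575, -0.095]
force: [-0.5, -0.1, -2.2]
opening: 0.209
```

```bash
python3 - <<'E'
from h import *
p,Rm,s=tool();print(p,Rm,s["joint_vel"],s["force"])
i,im=shot("wrist","w7");shot("scene","s7");shot("side","d7")
crop("s7",270,150,420,270,"s7c",5);crop("d7",220,180,370,300,"d7c",5)
E
```

```text
[ 0.5567 -0.0425  0.1193] [[-0.0068  0.1158  0.9932]
 [-0.0045  0.9933 -0.1158]
 [-1.     -0.0052 -0.0062]] [-0.0201 -0.0035  0.0039 -0.0001  0.0008 -0.0001] [-0.5162 -0.0872 -2.2003]
```

View pics/w7.png

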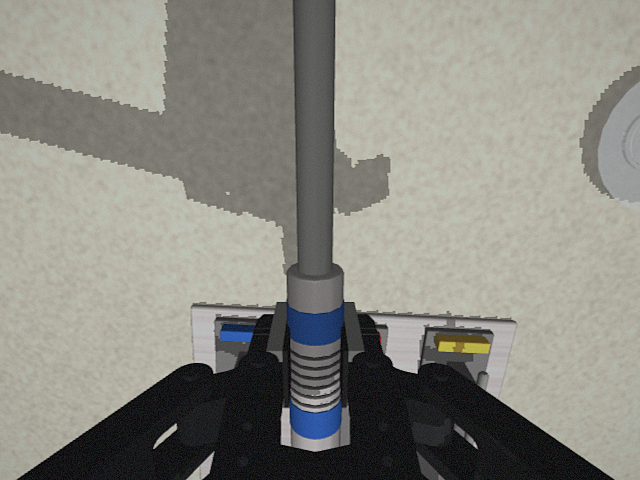

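View pics/s7c.png

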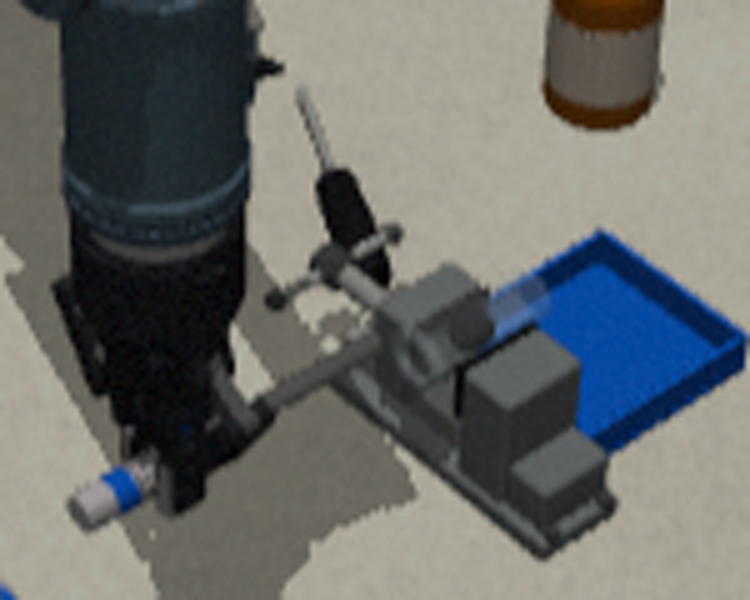

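View pics/d7c.png

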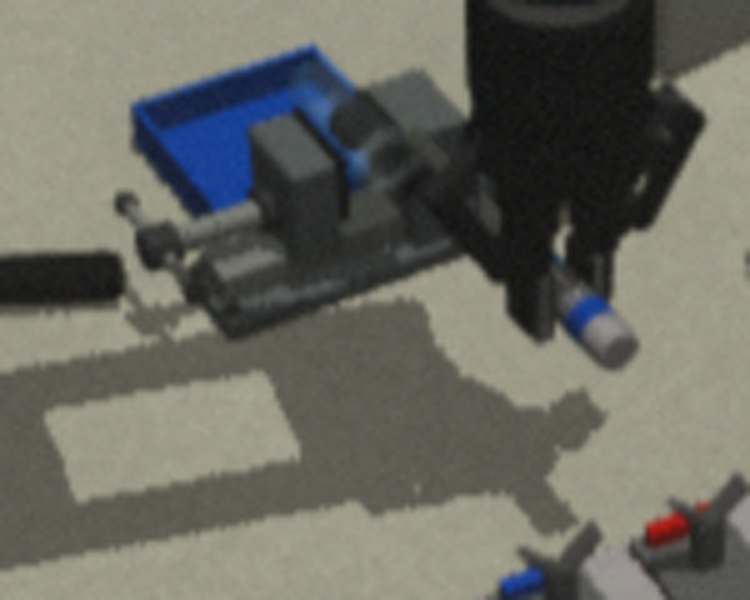

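```bash
python3 - <<'E'
from h import *
a,b,w=info("s7"),info("d7"),info("w3")
tip=np.array([.5722,.0906,.1186])
print("tip", (proj(a,tip)-[270,150])*5,(proj(b,tip)-[220,180])*5)
d=np.array([.1166,.9932,0])
for n,B in (("flC",np.array([.5752,.1156,.085])),("tray",np.array([.5727,.1136,.085]))):
    Q=np.array([B,B+.036*d,B+.08*d]); print(n,(proj(a,Q)-[270,150])*5,(proj(b,Q)-[220,180])*5,(proj(w,Q)-[250,155])*4.5,sep="\n")
print("seal tri",tri([(a,[364,215]),(b,[291,204]),(w,[321.5,224.6])]),tri([(a,[364,215]),(b,[291,204])]))
c=cv2.imread("pics/s7.png")[190:240,325:395];cv2.imwrite("pics/s7d.png",cv2.resize(c,None,fx=11,fy=11,interpolation=cv2.INTER_CUBIC))
c=cv2.imread("pics/d7.png")[185:235,270:330];cv2.imwrite("pics/d7d.png",cv2.resize(c,None,fx=11,fy=11,interpolation=cv2.INTER_CUBIC))
E
```

```text
tip [[377.5556 331.9924]] [[407.2189 129.1246]]
flC
[[414.0765 358.5846]
 [468.0414 326.0474]
 [532.465  287.2043]]
[[384.9677 159.4568]
 [350.1683 121.6556]
 [309.3488  77.3149]]
[[334.4411 507.0194]
 [322.3163 310.9222]
 [306.1624  49.6615]]
tray
[[407.5604 358.2066]
 [461.5867 325.678 ]
 [526.084  286.845 ]]
[[383.0576 163.36  ]
 [348.2296 125.4167]
 [307.3797  80.9128]]
[[322.4788 519.693 ]
 [309.9249 324.5948]
 [293.203   64.7238]]
seal tri (array([0.5804, 0.1509, 0.0861]), [np.float64(0.0006078056575122813), np.float64(0.0013476667565257366), np.float64(0.001193444631177593)]) (array([0.5811, 0.1503, 0.0866]), [np.float64(0.000755168127873953), np.float64(0.0007551681278738779)])
```

View pics/s7d.png

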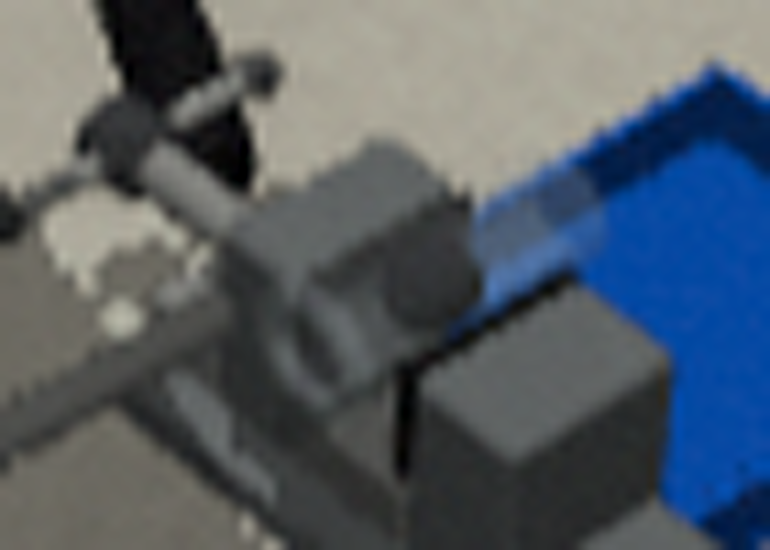

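View pics/d7d.png

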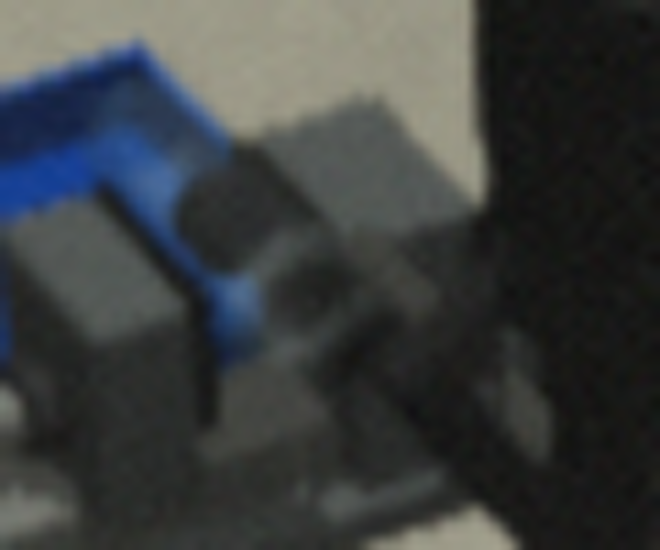

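```bash
python3 - <<'E'
from h import *
i=info("w7");im=cv2.imread("pics/w7.png");g=cv2.GaussianBlur(cv2.cvtColor(im,6),(3,5),0).astype(float)
p,Rm,s=tool();E=i["extrinsics"];f,cx,cy=K(i)
cam=Rm.T@(-E[:3,:3].T@E[:3,3]-p);print("cam in tool mm",cam*1e3)
for v in [20,40,60,80,100,230,240]:
    gr=np.abs(np.gradient(g[v]))
    def pk(a,b):
        k=a+np.argmax(gr[a:b]);w=gr[k-2:k+3];return (w*np.arange(k-2,k+3)).sum()/w.sum()
    l,r=pk(282,308),pk(324,348)
    Z=f*.012/(r-l)*np.sqrt(1+0)  
    d=np.array([((l+r)/2-cx)/f,-(v-cy)/f,-1])*Z
    P=E[:3,:3].T@(d-E[:3,3]); print(v,round(l,1),round(r,1),"tool mm",Rm.T@(P-p)*1e3)
E
```

```text
cam in tool mm [-123.3958   83.206     0.2736]
20 292.7 334.9 tool mm [  1.9091 108.0443  -0.1862]
40 293.1 334.8 tool mm [  1.5697 102.8861  -0.154 ]
60 293.2 334.4 tool mm [ 1.0233 97.5803 -0.1754]
80 293.7 334.2 tool mm [ 1.4914 92.2366 -0.1197]
100 293.9 334.1 tool mm [ 0.5931 86.648  -0.0957]
230 282.0 332.4 tool mm [-34.4303  56.6124  -1.5665]
240 296.7 332.4 tool mm [ 1.0176 42.5203  0.166 ]
```

Emit:
move_arm(
  translation=[
    [0.5,0,0],
    [1,0.1,0],
    [1.5,0.2,0],
    [2,0.3,0],
    [2.5,0.3,0],
    [3,0.3,0],
    [3.3,0.3,0],
    [3.3,0.3,0],
    [3.3,0.3,0],
    [3.3,0.3,0],
  ],
  turn=[0,0,0,0,0,0,0,0,0,0],
)

```text
clock: 8.93
tool_pos: [0.557, -0.0404, 0.0867]
eef_rot: [0.089, 1.575, -0.096]
force: [-1.1, -0.8, -1.4]
opening: 0.209
```

```bash
python3 - <<'E'
from h import *
p,Rm,s=tool();print(p,Rm[:,1],s["joint_vel"],s["force"])
tip=p+Rm@[.001,.134,0];print("tip",tip)
S=np.array([.5795,.151,.085]);d=np.array([.1166,.9932,0]);n=np.array([.9932,-.1166,0]);print("lat",(tip-S)@n*1e3,"along",(tip-S)@d*1e3)
shot("scene","s8");shot("side","d8")
for t,(x,y) in (("s8",(325,190)),("d8",(270,185))):
    c=cv2.imread(f"pics/{t}.png")[y:y+50,x:x+70];c=cv2.convertScaleAbs(c,alpha=1.5);cv2.imwrite(f"pics/{t}d.png",cv2.resize(c,None,fx=11,fy=11,interpolation=cv2.INTER_CUBIC))
    print((proj(info(t),[tip,S,S-.038*d])-[x,y])*11)
E
```

```text
[ 0.557  -0.0404  0.0867] [ 0.1176  0.993  -0.0051] [-0.0005 -0.0044 -0.0035 -0.0016 -0.0002 -0.0005] [-1.0944 -0.8239 -1.4216]
tip [0.5727 0.0926 0.085 ]
lat 0.09098791489312259 along -58.74861926748711
[[229.1791 396.2767]
 [424.0095 278.3118]
 [298.5896 353.9383]]
[[348.5305 350.5867]
 [221.655  213.2182]
 [302.5884 301.1167]]
```

View pics/s8d.png

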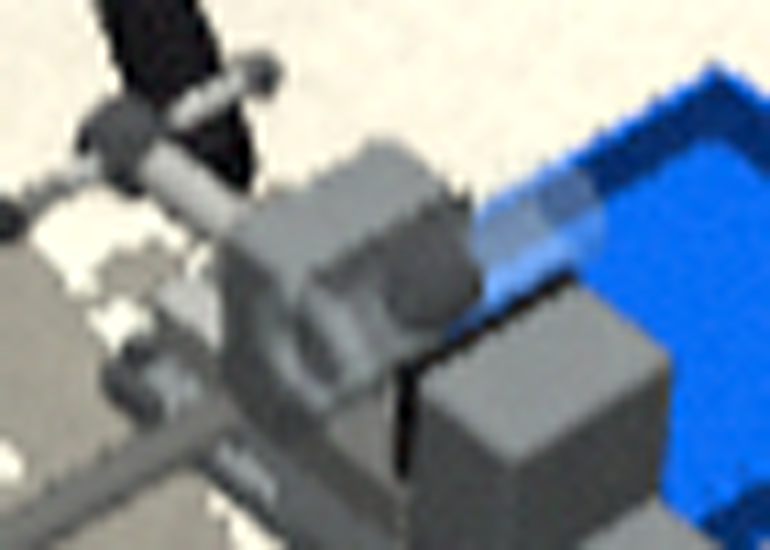

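View pics/d8d.png

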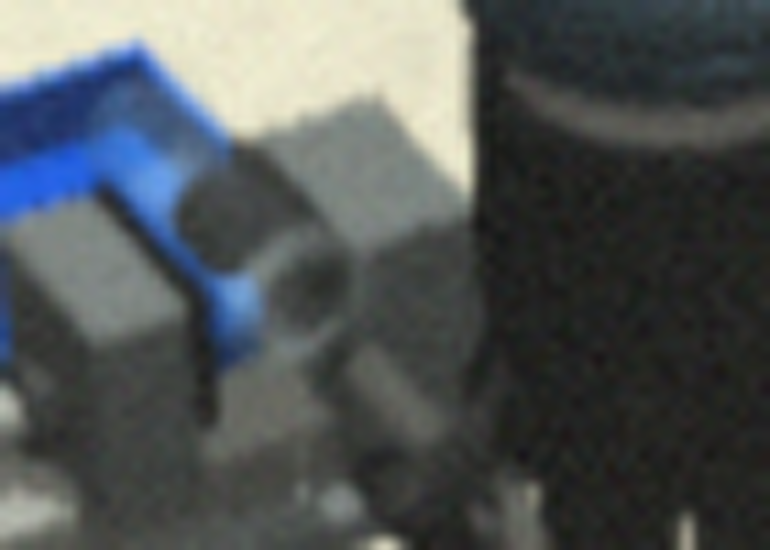

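Emit:
move_arm(
  translation=[
    [0,0.3,0],
    [0,0.6,0],
    [0,0.9,0],
    [0,1.2,0],
    [0,1.5,0],
    [0,1.8,0],
    [0,2.1,0],
    [0,2.4,0],
    [0,2.7,0],
    [0,3,0],
  ],
  turn=[0,0,0,0,0,0,0,0,0,0],
)

```text
clock: 9.87
tool_pos: [0.5606, -0.0103, 0.0867]
eef_rot: [0.089, 1.574, -0.096]
force: [-0.3, -0.3, -1.9]
opening: 0.204
```

```bash
cat > chk.py <<'E'
from h import *
import sys
p,Rm,s=tool();print(p,Rm[:,1],s["opening"]*85,"F",s["force"],"T",s["torque"])
tip=p+Rm@[.001,.134,0]
S=np.array([.5795,.151,.085]);d=np.array([.1166,.9932,0]);n=np.array([.9932,-.1166,0]);print("tip",tip,"lat",(tip-S)@n*1e3,"along",(tip-S)@d*1e3)
k=sys.argv[1]
shot("scene","s"+k)
for t,(x,y) in (("s"+k,(325,190)),):
    c=cv2.imread(f"pics/{t}.png")[y:y+50,x:x+70];c=cv2.convertScaleAbs(c,alpha=1.5);cv2.imwrite(f"pics/{t}d.png",cv2.resize(c,None,fx=11,fy=11,interpolation=cv2.INTER_CUBIC))
E
python3 chk.py 9
```

```text
[ 0.5606 -0.0103  0.0867] [ 0.1176  0.993  -0.0051] 17.369142596150475 F [-0.3179 -0.2744 -1.9136] T [-0.102  -0.0208 -0.0482]
tip [0.5764 0.1227 0.085 ] lat 0.1847040900954377 along -28.44947182865391
```

View pics/s9d.png

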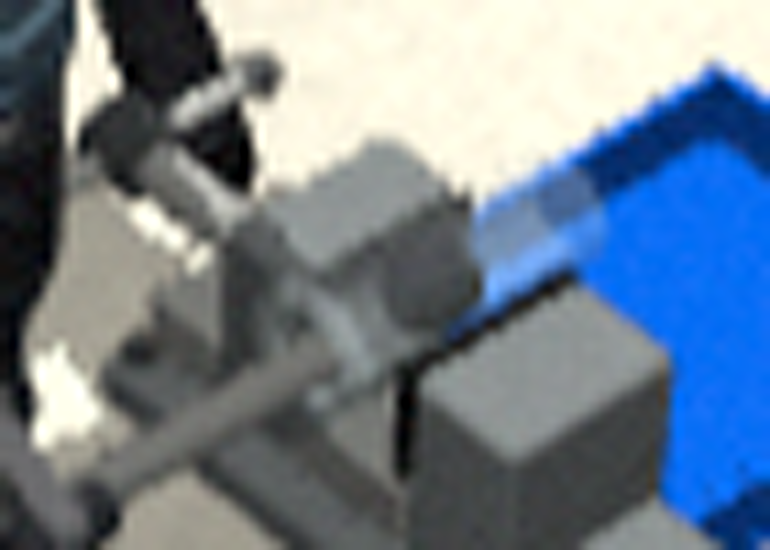

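Emit:
move_arm(
  translation=[
    [0,0.3,0],
    [0,0.6,0],
    [0,0.9,0],
    [0,1.2,0],
    [0,1.5,0],
    [0,1.7,0],
    [0,1.9,0],
    [0,2.1,0],
    [0,2.3,0],
    [0,2.5,0],
  ],
  turn=[0,0,0,0,0,0,0,0,0,0],
)

```text
clock: 10.75
tool_pos: [0.5636, 0.0136, 0.0866]
eef_rot: [0.086, 1.574, -0.098]
force: [-0.9, -9.5, -1.4]
opening: 0.207
```

```bash
python3 chk.py 10
```

```text
[0.5636 0.0136 0.0866] [ 0.1167  0.9931 -0.0077] 17.60680694590805 F [-0.9159 -9.4685 -1.4235] T [-1.5906  0.1895 -0.0072]
tip [0.5792 0.1467 0.0846] lat 0.2028841170969059 along -4.343322900541299
```

View pics/s10d.png

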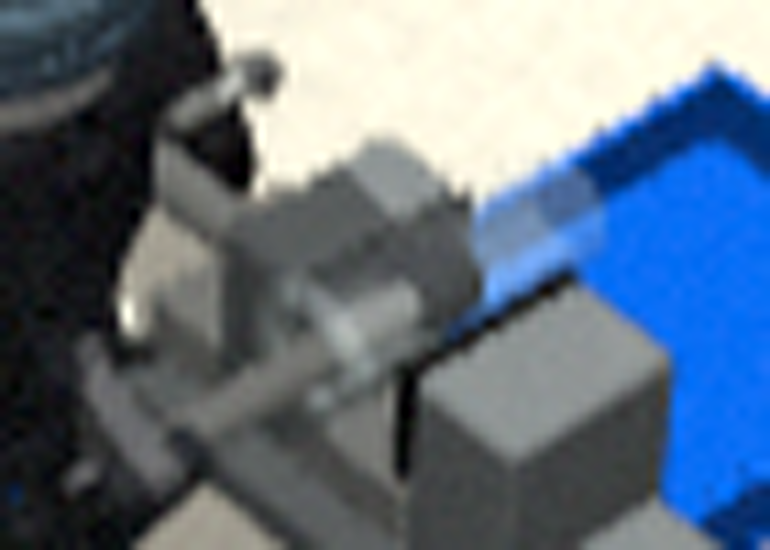

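Emit:
move_arm(
  translation=[
    [0,0.3,0],
    [0,0.5,0],
    [0,0.7,0],
    [0,0.9,0],
    [0,1.1,0],
    [0,1.3,0],
    [0,1.5,0],
    [0,1.7,0],
    [0,1.9,0],
    [0,2.1,0],
  ],
  turn=[0,0,0,0,0,0,0,0,0,0],
)

```text
clock: 11.63
tool_pos: [0.5658, 0.032, 0.0865]
eef_rot: [0.083, 1.575, -0.101]
force: [-2.0, -10.3, -1.7]
opening: 0.208
```

```bash
python3 chk.py 11
```

```text
[0.5658 0.032  0.0865] [ 0.1163  0.9931 -0.0119] 17.63822414169664 F [ -1.9623 -10.3316  -1.727 ] T [-1.6111  0.2831  0.094 ]
tip [0.5814 0.1651 0.0839] lat 0.22231220442699973 along 14.205967011580478
```

View pics/s11d.png

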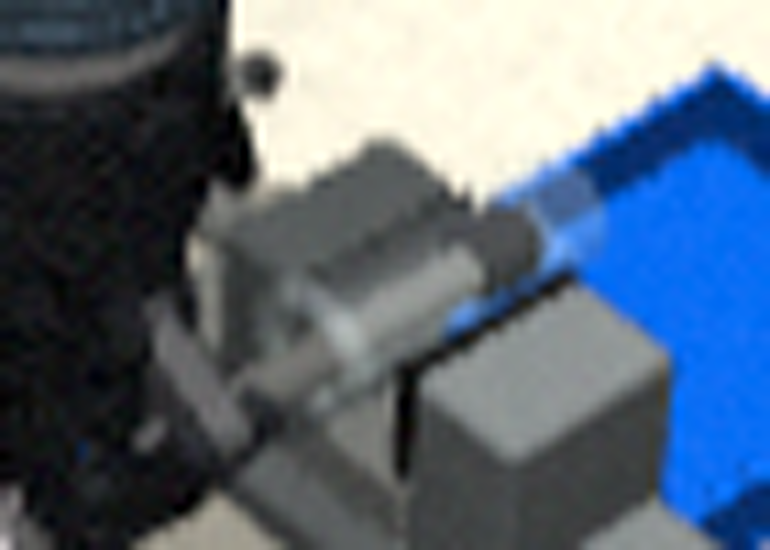

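Emit:
move_arm(
  translation=[
    [0,0.3,0],
    [0,0.5,0],
    [0,0.7,0],
    [0,0.9,0],
    [0,1.1,0],
    [0,1.3,0],
    [0,1.5,0],
    [0,1.7,0],
    [0,1.9,0],
    [0,2.1,0],
  ],
  turn=[0,0,0,0,0,0,0,0,0,0],
)

```text
clock: 12.52
tool_pos: [0.5681, 0.0518, 0.0862]
eef_rot: [0.081, 1.575, -0.102]
force: [-1.4, -5.1, -1.2]
opening: 0.21
```

```bash
python3 chk.py 12
```

```text
[0.5681 0.0518 0.0862] [ 0.1162  0.9931 -0.0139] 17.818970646869268 F [-1.3703 -5.1044 -1.1793] T [-0.8546  0.1816  0.1357]
tip [0.5837 0.1849 0.0834] lat 0.22086252638468434 along 34.11585653093473
```

View pics/s12d.png

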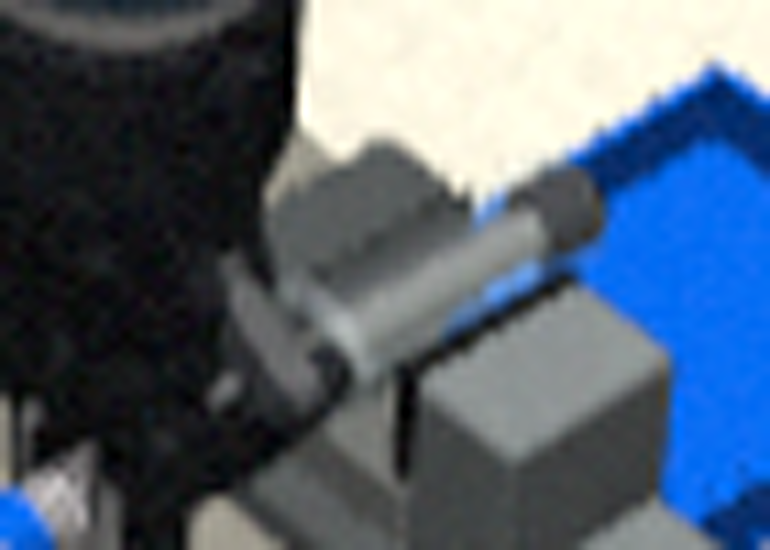

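Emit:
move_arm(
  translation=[
    [0,0.2,0],
    [0,0.4,0],
    [0,0.6,0],
    [0,0.8,0],
    [0,1,0],
    [0,1.2,0],
    [0,1.3,0],
    [0,1.4,0],
    [0,1.5,0],
    [0,1.6,0],
  ],
  turn=[0,0,0,0,0,0,0,0,0,0],
)

```text
clock: 13.4
tool_pos: [0.57, 0.0684, 0.086]
eef_rot: [0.081, 1.575, -0.102]
force: [0.1, 0.6, -2.0]
opening: 0.209
```

```bash
python3 chk.py 13
```

```text
[0.57   0.0684 0.086 ] [ 0.1161  0.9931 -0.0133] 17.790117912759538 F [ 0.0625  0.6222 -2.0113] T [-0.0308  0.0276  0.0294]
tip [0.5856 0.2014 0.0832] lat 0.14599005634901335 along 50.78612772470819
```

View pics/s13d.png

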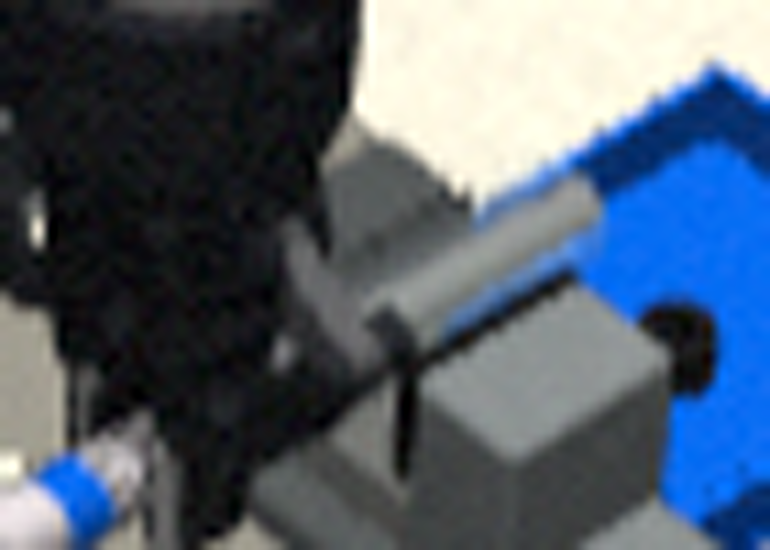

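Emit:
move_arm(
  translation=[
    [0,-0.5,0],
    [0,-1.5,0],
    [0,-3,0],
    [0,-4.5,0],
    [0.1,-6,0],
    [0.1,-7.5,0],
    [0.1,-9,0],
    [0.1,-10.5,0],
    [0.1,-12,0],
    [0.1,-13,0],
  ],
  turn=[0,0,0,0,0,0,0,0,0,0],
)

```text
clock: 14.28
tool_pos: [0.5546, -0.0629, 0.0868]
eef_rot: [0.082, 1.575, -0.103]
force: [0.4, -0.5, -1.7]
opening: 0.208
```

```bash
python3 chk.py 14; python3 - <<'E'
from h import *
i,im=shot("wrist","w14")
goal([.4842,-.2149,.12],(.17,.9854))
E
```

```text
[ 0.5546 -0.0629  0.0868] [ 0.1173  0.993  -0.0139] 17.7219352856914 F [ 0.4162 -0.485  -1.7445] T [-0.0125  0.0418 -0.0314]
tip [0.5703 0.0701 0.084 ] lat 0.30458652202750386 along -81.4089840943082
shift cm [ -3.0696 -15.9861  -5.2214] turn 2.9687890900408993
```

View pics/w14.png

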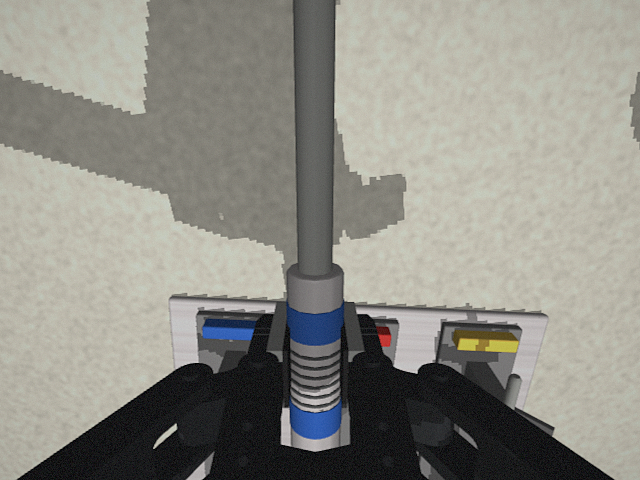

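View pics/s14.png

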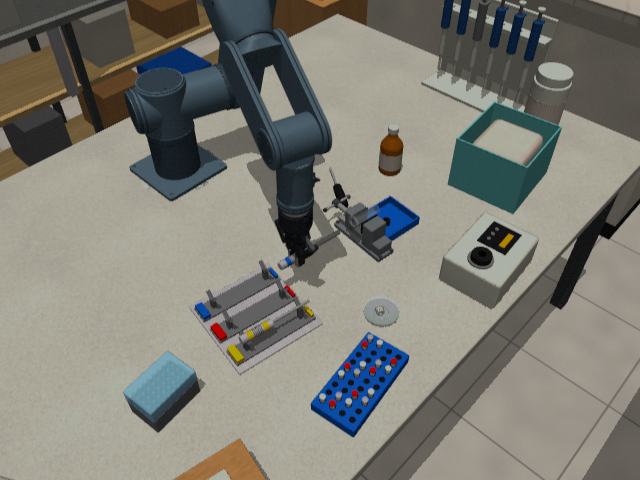

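Emit:
move_arm(
  translation=[
    [-1.5,0,0],
    [-3,-0.5,0],
    [-3.1,-2.5,-0.7],
    [-3.1,-5,-1.6],
    [-3.1,-7.5,-2.5],
    [-3.1,-10,-3.3],
    [-3.1,-12.5,-4.1],
    [-3.1,-14.5,-4.7],
    [-3.1,-16,-5.2],
    [-3.1,-16,-5.2],
  ],
  turn=[0,0,0.5,1,1.5,2,2.5,3,3,3],
)

```text
clock: 15.22
tool_pos: [0.4836, -0.2173, 0.1205]
eef_rot: [0.125, 1.572, -0.148]
force: [0.4, 0.4, -1.8]
opening: 0.209
```

Emit:
move_arm(
  translation=[
    [0,0,0],
    [0,0,0],
    [0,0,0],
    [0,0,0],
    [0,0,0],
    [0,0,0],
    [0,0,0],
    [0,0,0],
    [0,0,0],
    [0,0,0],
  ],
  turn=[0,0,0,0,0,0,0,0,0,0],
)

```text
clock: 16.05
tool_pos: [0.4837, -0.2172, 0.1205]
eef_rot: [0.125, 1.572, -0.148]
force: [0.1, -0.1, -1.6]
opening: 0.208
```

```bash
python3 - <<'E'
from h import *
p,Rm,s=tool();print(p,Rm[:,1],s["force"])
goal([.4840,-.2149,.0544],(.17,.9854));shot("wrist","w15");shot("side","d15");crop("d15",290,250,430,390,"d15c",4.2)
E
```

```text
[ 0.4837 -0.2172  0.1205] [ 0.1727  0.9849 -0.015 ] [ 0.1121 -0.0998 -1.5611]
shift cm [6.6026 0.3357 0.0213] turn -0.15894131830580596
```

View pics/w15.png

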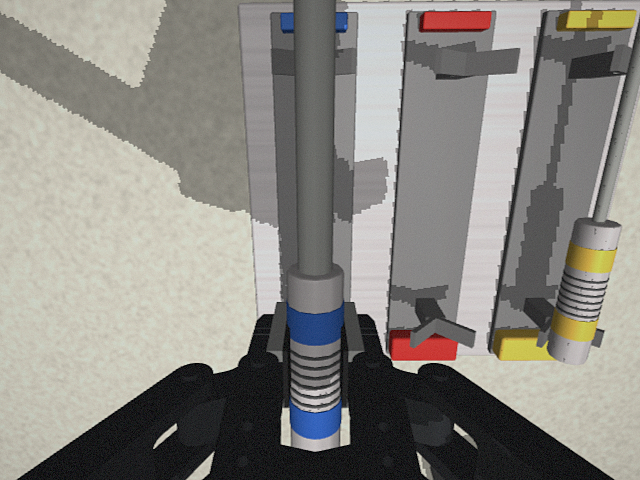

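View pics/d15c.png

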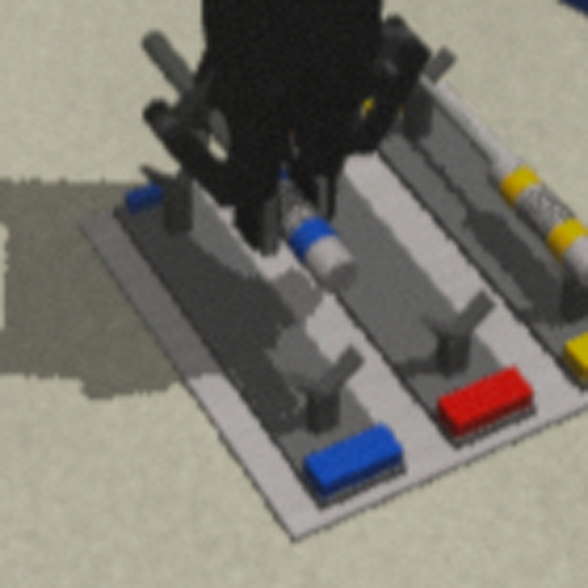

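Emit:
move_arm(
  translation=[
    [0.8,0.1,0],
    [1.8,0.2,0],
    [2.8,0.3,0],
    [3.8,0.3,0],
    [4.6,0.3,0],
    [5.3,0.3,0],
    [5.8,0.3,0],
    [6.2,0.3,0],
    [6.4,0.3,0],
    [6.5,0.3,0],
  ],
  turn=[0,0,0,0,0,0,0,0,0,0],
)

```text
clock: 16.98
tool_pos: [0.4837, -0.2153, 0.0552]
eef_rot: [0.125, 1.572, -0.148]
force: [0.8, 0.5, -0.9]
opening: 0.206
```

```bash
python3 - <<'E'
from h import *
p,Rm,s=tool();print(p,Rm[:,1],s["force"],s["torque"])
goal([.4838,-.2149,.0535],(.17,.9854));shot("wrist","w16")
E
```

```text
[ 0.4837 -0.2153  0.0552] [ 0.1729  0.9848 -0.015 ] [ 0.8472  0.468  -0.8932] [-0.0885 -0.006  -0.0224]
shift cm [ 0.1703  0.0434 -0.0003] turn -0.17147551021095275
```

View pics/w16.png

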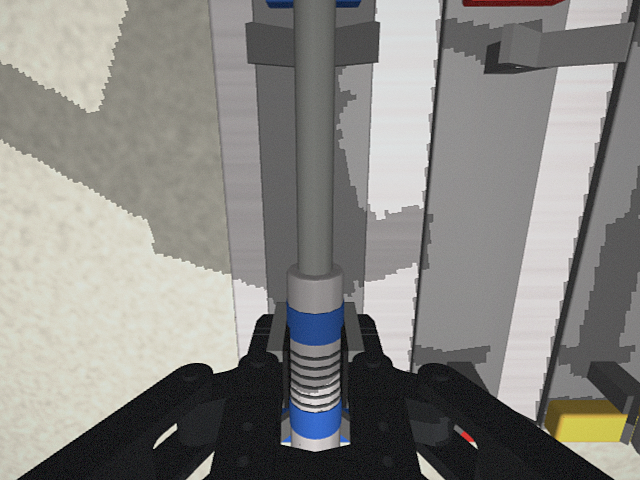

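Emit:
move_arm(
  translation=[
    [0.1,0,0],
    [0.1,0,0],
    [0.15,0,0],
    [0.15,0,0],
    [0.15,0,0],
    [0.15,0,0],
    [0.15,0,0],
    [0.15,0,0],
    [0.15,0,0],
    [0.15,0,0],
  ],
  turn=[0,0,0,0,0,0,0,0,0,0],
)

```text
clock: 17.87
tool_pos: [0.4838, -0.2153, 0.0538]
eef_rot: [0.125, 1.572, -0.148]
force: [-0.0, 0.3, -0.5]
opening: 0.207
```

Emit:
move_arm(
  translation=[
    [0,0,0],
    [0,0,0],
    [0,0,0],
    [0,0,0],
    [0,0,0],
    [0,0,0],
    [0,0,0],
    [0,0,0],
    [0,0,0],
    [0,0,0],
  ],
  turn=[0,0,0,0,0,0,0,0,0,0],
  gripper=60,
)

```text
clock: 18.7
tool_pos: [0.4838, -0.2153, 0.0538]
eef_rot: [0.125, 1.572, -0.148]
force: [-0.7, -0.2, 0.1]
opening: 0.6
```

```bash
python3 - <<'E'
from h import *
p,Rm,s=tool();print(p,s["force"],s["opening"]);shot("wrist","w17")
E
```

```text
[ 0.4838 -0.2153  0.0538] [-0.6914 -0.2305  0.0597] 0.6003885608757136
```

View pics/w17.png

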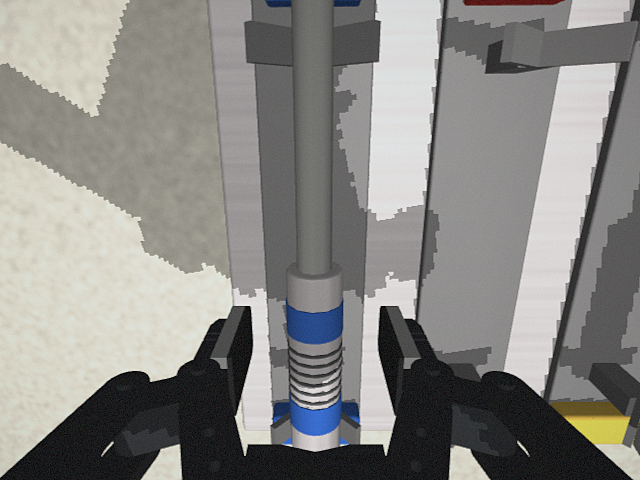

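Released and seated. Now retreat upward, to the initial viewing pose over the rack.

Emit:
move_arm(
  translation=[
    [-1,0,0],
    [-2.5,0,0],
    [-4.5,0,0],
    [-7,0,0],
    [-10,0,0],
    [-13,1,0],
    [-16,3,0],
    [-18,5,0],
    [-19.5,6.3,0],
    [-19.5,6.3,0],
  ],
  turn=[0,0,0,0,0,0,0,0,0,0],
)

```text
clock: 19.58
tool_pos: [0.4977, -0.149, 0.2525]
eef_rot: [0.122, 1.565, -0.148]
force: [1.0, -0.8, 0.0]
opening: 0.603
```

Emit:
move_arm(
  translation=[
    [0,0,0],
    [0,0,0],
    [0,0,0],
    [0,0,0],
    [0,0,0],
    [0,0,0],
    [0,0,0],
    [0,0,0],
    [0,0,0],
    [0,0,0],
  ],
  turn=[0,0,0,0,0,0,0,0,0,0],
)

```text
clock: 20.42
tool_pos: [0.4976, -0.1491, 0.2524]
eef_rot: [0.122, 1.565, -0.148]
force: [0.5, -0.6, -0.5]
opening: 0.599
```

```bash
python3 m.py; python3 - <<'E'
from h import *
shot("scene","s18");shot("side","d18");crop("s18",180,160,430,350,"s18c",3.1)
i=info("w2")
E
```

```text
[ 0.4977 -0.1491  0.2525] [ 0.0016 -0.0009 -0.0008  0.0007 -0.0004  0.0007]
[ 629   54   11  213 1111] [635.3978 139.0864] [[ 0.7625 -0.1352  0.052 ]]
[292 136  11   9  92] [297.3261 140.0652] [[ 0.4945 -0.0896  0.052 ]]
[319 136  11   9  97] [323.9485 140.0412] [[ 0.5156 -0.0933  0.052 ]]
[301 264  22  15 256] [311.5469 272.0508] [[ 0.4858 -0.2053  0.052 ]]
[302 305  21  14 229] [312.0175 312.3406] [[ 0.4791 -0.2459  0.052 ]]
[292 321  41  17 307] [312.3583 332.9837] [[ 0.4756 -0.268   0.052 ]]
```

View pics/s18c.png

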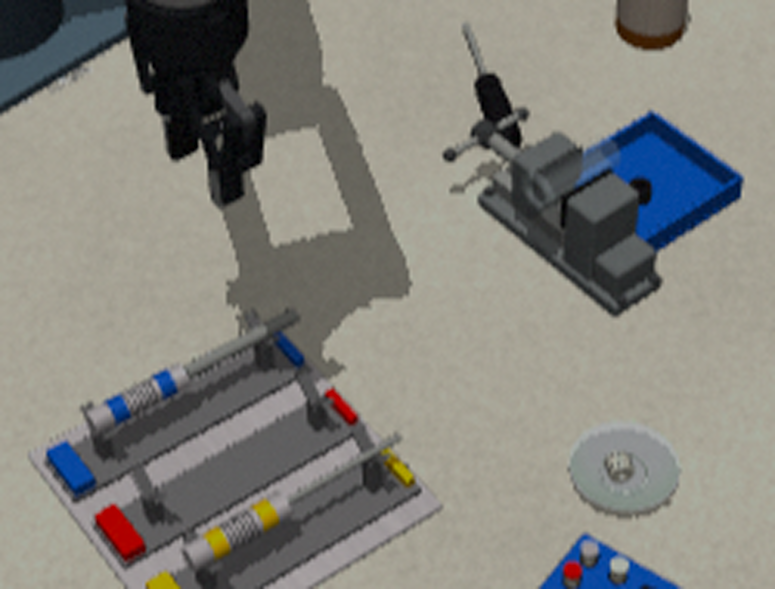

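View pics/w2.png

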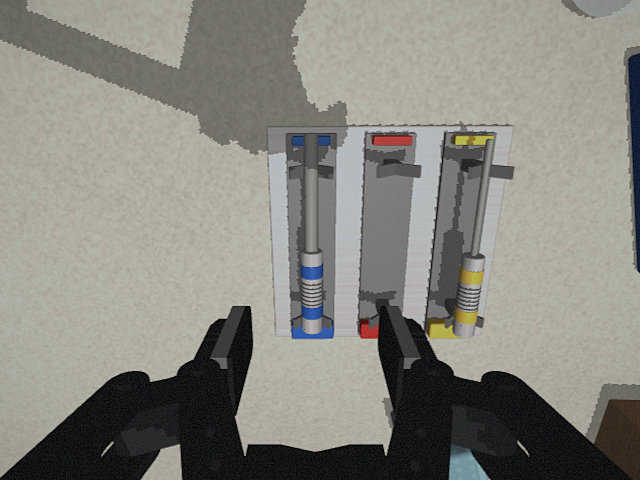

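View pics/d18.png

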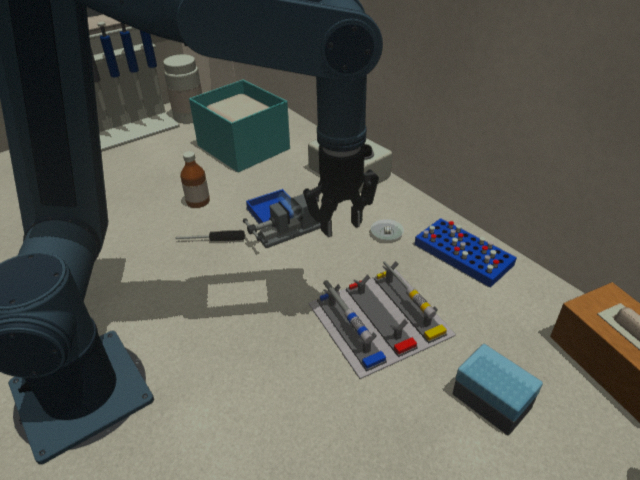

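```bash
python3 - <<'E'
from h import *
P=onz(info("s18"),[[180+640/3.1,160+190/3.1]],.012)[0];c=np.array([.5881,.2445]);d=np.array([.1166,.9932]);n=np.array([.9932,-.1166])
print(P,"x",(P[:2]-c)@n,"y",(P[:2]-c)@d)
arm.close_job()
E
```

```text
[0.5911 0.2355 0.012 ] x 0.004016722392815214 y -0.00858910772693936
the job is handed in; nothing more can be done
```

I pushed the worn black seal out of the barrel with the blue drift, and it dropped into the parts tray. The drift is back in the blue-tabbed cradle, tip the way it was, and the job is handed in. The robot's clock read about 20.5 s.

- **Insertion:** the drift went in on axis. The largest wrist force I read was about 10 N while pushing the seal; it fell back to about 0.6 N once the seal was out. I read force only between moves, not during them.
- **Seal:** the last scene picture shows it in the tray, about 4 mm across and 9 mm along from the tray's centre.
- **Drift:** after release, the blue bands were within about 1 mm of where they were at the start. The gripper was well clear.
- **Rest of the bench:** in the last pictures the yellow drift, bottle, screwdriver and dish with the new seal looked unmoved. I checked these by eye only.

The tray's centre line came out about 2 mm to the side of the bore axis I measured from the seal. I followed the seal and flange measurement, and the drift entered without binding.

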